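Set up the proof press

TASK

Set up the small printing press: slide the gauge jaw shut until it firmly nips the printing block square against the fixed fence, and leave it shut. Then take the crank knob of the pressure wheel, wind the wheel clockwise (seen from above) until it comes up against its stop, and back it off exactly two full turns. Finish while still gripping the knob with the wheel at rest there, and leave the other things on the table where they are.

Things in the scene. Friction and masses are not known exactly. Their poses are not given: they have to be found in the camera images.
- press: Small roller proof press, fixed to the table: base 180 x 460 mm with a flat steel bed whose top is 42 mm above the table. Origin: centre of the underside of the base; z up, y along the bed. At y = -120 mm a bridge carries the roller and, on top of it (185 mm high), the pressure wheel; the gauge (fence, block, jaw) is on the bed on the +y half. Its place and yaw vary.
- fence: Fixed steel fence bar across the bed, 130 (x) x 12 (y) x 20 mm high, axes as the press. Origin: centre of its underside, on the bed; its stop face is 6 mm towards +y.
- block: Loose printing block, wood with a lino face, 70 (x) x 60 (y) x 22 mm high, about 0.1 kg. Origin: centre of its underside. Lies on the bed between fence and jaw, slightly askew. Pressed home square on the fence, its origin lies 36 mm in +y of the fence's origin.
- jaw (a joint): Gauge jaw slide (m): 0 = fully open (130 mm between jaw face and fence face), grows as the jaw moves towards the fence (along the press's -y); nipping the block it reads about 0.070. Rubs with about 1.2 N and stays where it is left. Jaw, block and fence are rigid: keep pushing on after contact (10 to 20 N, a millimetre or two beyond) for a firm nip.
- jaw_post (a point): Top centre of the upright thumb post on the jaw: post 18 (x) x 14 (y) mm, standing 49 mm proud of the jaw bar (113 mm above the table at the top, 64 mm at its foot). The jaw bar is 130 x 14 x 20 mm; slide it by pushing or gripping the post.
- jaw_face (a point): Middle of the jaw's pressing face (the -y face of the jaw bar).
- hub (a point): Point on the vertical axis of the pressure wheel, 220 mm above the table: the hub's top. Wheel: rim 142 mm over all, rim top 219 mm above the table, three spokes.
- wheel (a joint): Pressure wheel angle (rad), 6.283 per turn: 0 = fully closed on its stop (rigid), grows counter-clockwise seen from above (backing off). Starts between 0.6 and 1.5 turns open. Turning needs about 2 N at the knob; it can be backed off 4.4 turns at most, stays where it is left and does not rise or sink.
- knob: Upright black crank knob on the wheel, 22 mm diameter, 50 mm tall, revolving freely on its own pin, so it can be gripped from above and carried round without turning the gripper. Origin: centre of its foot, 55 mm from the wheel's axis and 220 mm above the table; z up, its top is 270 mm above the table.
- pencil_box: Bystander: wooden box of upright pencils, 100 x 130 mm, pencils to about 160 mm high; origin at the centre of its underside.
- ink_jar: Bystander: round jar, 66 mm diameter, 70 mm high; origin at the centre of its underside.
- flat_brush: Bystander: flat brush about 200 mm long lying beside the press; origin at its underside.
Mind the look-alikes: they are no part of the job. There is more than one size of the block; the one meant has the size given above.

How it is judged:
By the outcome, as a careful person would: the job done as asked, in the order asked, and still so for the second after the job is handed in, while the arm keeps its last pose, push and grip.
It also fails if it takes over 72 s, if anything falls off the work surface, if the arm or the gripper's body presses on something with over 40 N, if the wrist force passes 120 N, or if a joint passes its speed limit or range.

ROBOT

A 6-joint arm with a two-finger parallel gripper is mounted at the origin on the work surface. World frame = base frame: x ahead of the robot, y to its left, z up, the work surface at z = 0. Lengths are in m, angles in degrees, forces in N, time in s.
With the tool pointing down it reaches from about 0.325 to 1 m from the base axis. Payload 5.1 kg.
Tool frame: the origin (TCP) lies at the very end of the fingers, on their centre line; the grasp point (between the pads) lies ctrl.grasp_offset behind it (ctrl.grasp_offset is the distance from the TCP to the grasp point, in m); z points along the fingers, y is the line along which they close (so a half turn about z gives the same grasp; the last joint's range is limited). The gripper opens to 85 mm and grips with 20 to 120 N. Pads are 22 mm wide; open, the fingers measure 114 mm over their backs; the gripper's body (76 mm by 85 mm) begins 54 mm behind the grasp point. The pads swing forward as they close: fully open they stand 13 mm farther back than shut.
Start: joints at [-80.993, 7.093, 94.555, -0, 78.352, -4.733], TCP at [0.154, -0.631, 0.231] pointing down, gripper open.
Joint ranges: [-149.61, 149.61], [-58.7, 133.49], [1.44, 155.28], [-77.14, 257.14], [18.33, 153.61], [-166.67, 166.67]. Speed limits (degrees/s): [147.25, 147.25, 180, 180, 180, 180].

INTERFACE

Orientations are given as [roll, pitch, yaw] about the fixed x, y, z axes, in that order (R = Rz(yaw) Ry(pitch) Rx(roll)).
In Python, from rig import ctrl gives the robot as it stands. The module is installed in compiled form; this text tells all that it offers.
- The arm moves only by the tool apply_moves, never from a script. Its argument "series" is a list of rows, each a list of 7 numbers: the shift along the world's x, y, z in units of 150 mm (1.0 is 150 mm), then the turn, a rotation vector about the world's x, y, z in units of 180 degrees (1.0 is 180 degrees), then the opening, from 0 (shut) to 1 (fully open). In form: [[tx, ty, tz, wx, wy, wz, hand], ...]. A call has 1 to 10 rows; each row is the pose to reach, as a shift and turn from the pose commanded when the call began, turning the shorter way round; what a row does not reach only later rows make up. A row lasts 1/8 s, in which the tool goes at most 62.5 mm and 10.7 degrees, less where a joint would pass 70% of its speed; a pose out of reach is approached as far as the arm can. A call with a number of a shift or a turn outside -1 to 1 is refused whole. A call with a gripper value outside its range is refused whole. The fingers move at their own pace and stop on an object; "force" is the grip in N (left out, the last holds). Time passes only in rows, so rows that repeat a pose let the fingers close. It gives the time, the measured TCP pose, the force, the opening and the grip force at its end, in the units of the state.
- ctrl.get_state(): the state, without advancing time (a new reading comes with each control period).
- ctrl.capture(name): name is "side" or "top"; returns a dict with "color" (420x560x3 uint8, blue, green, red), "fx", "fy", "cx", "cy" (pixels), "k1" (the pictures are not rectified: a ray, as slopes to the right and down, at radius r is drawn at 1 + k1 r^2 times it, then the intrinsics apply), "rvec" (rotation vector, rad) and "tvec" (3), from world to camera coordinates, as OpenCV has them. Camera axes: x right, y down, z forward; pixel columns grow to the right and rows downward; lengths in m; the calibration is good to about 2 mm. A picture is of the moment at which its call begins. There is no depth.
- ctrl.job_done(): hands the job in; it is judged then, once.
Trained networks look in the newest picture that a camera, given by its name, has taken for a name from the list of things; names that differ only in an ending like _2 or _b are one class to them, and where a whole thing is asked for, a point or a joint stands for the part that bears it (a point fixed in the world has none). Each returns a list of dicts, best first, with "score" (0 to 1); they miss things now and then, are a little off and sometimes report something else, mostly with a low value. They report only what shows in the picture. A call takes as long as a camera call. They do not tell look-alikes from the thing itself.
- ctrl.outline_of(camera, thing): "region" (420x560 bool, what is visible of it).
- ctrl.spot_point(camera, thing): "xyz" ([x, y, z] in m, in world coordinates, good to about 4 mm: a listed point, or the origin of a listed thing).
The state is a dict: "t": time; "joint_positions": joint angles; "qd": joint speeds; "effort": joint torques, N m; "tcp_pos": TCP position; "tcp_rot": TCP orientation; "contact_force": force on the tool from outside, world axes, zero at the start; "ft_torque": the same for the moment, N m; "grip_width": finger opening in m; "finger_force": force on a finger pad.
Only numpy, scipy, OpenCV 4.12 (cv2) and the standard library are available. Lean on these libraries where they do the work, as an engineer would, in place of code of your own. Each camera call takes 0.05 s, during which the arm holds its last target. There are 200 camera calls.

## Working session

There is one attempt and no reset: what is moved stays moved. The work goes in short steps, Python scripts to look and compute and a tool call to move; the robot and the scene stay as the last step left them, time stands still between calls to the robot, and variables do not carry over. Pictures are saved under pics/ and viewed, at most 10 in all, crops included, and the job is handed in when it is done.

Besides the shell and the picture viewer there is one more tool, called after "Call:" as name(argument=value, ...), one argument or row to a line, values as JSON. apply_moves: Moves the arm, as the interface text tells. Shifts and turns lie within -1 to 1; 1 stands for 150 mm of shift or 180 degrees of turn. Its arguments: {"type":"object","properties":{"series":{"type":"array","items":{"type":"array","items":{"type":"number","minimum":-1,"maximum":1}}},"force":{"type":"number"}},"required":["series"]}

```bash
mkdir -p pics; cat > h.py <<'E'
from rig import ctrl
import numpy as np, cv2
E
python3 - <<'E'
from h import *
for c in ("side","top"):
    d=ctrl.capture(c); cv2.imwrite(f"pics/{c}0.png",d["color"])
    for n in "press fence block jaw_post jaw_face hub knob pencil_box ink_jar flat_brush".split():
        try: print(c,n,[(np.round(r["xyz"],4).tolist(),round(r["score"],2)) for r in ctrl.spot_point(c,n)[:3]])
        except Exception as e: print(c,n,e)
print(ctrl.grasp_offset, ctrl.get_state())
E
```

```text
side press [([0.5929, 0.3884, -0.0037], 0.38)]
side fence [([0.5823, -0.0185, 0.0456], 0.77)]
side block [([0.7793, 0.0239, 0.0002], 0.9), ([0.5774, 0.0328, 0.0401], 0.75), ([0.4662, -0.5065, -0.0022], 0.29)]
side jaw_post [([0.5804, 0.0996, 0.1177], 0.62)]
side jaw_face [([0.5808, 0.0881, 0.054], 0.98)]
side hub [([0.5903, -0.1458, 0.217], 0.83)]
side knob [([0.6359, -0.1165, 0.2194], 0.47)]
side pencil_box [([0.4614, -0.5072, -0.003], 0.7)]
side ink_jar [([0.4721, 0.4957, 0.002], 0.78)]
side flat_brush [([0.5903, 0.3873, -0.0008], 0.92)]
top press [([0.5838, -0.0278, 0.0001], 0.69)]
top fence [([0.5774, 0.0321, 0.0407], 0.4)]
top block [([0.7861, 0.0189, -0.0016], 0.69), ([0.5807, 0.033, 0.0417], 0.66)]
top jaw_post [([0.5796, 0.0939, 0.1184], 0.61), ([0.4708, 0.4928, 0.0008], 0.21)]
top jaw_face [([0.5791, 0.0886, 0.0509], 0.62)]
top hub [([0.5881, -0.1458, 0.2212], 0.86)]
top knob [([0.6334, -0.1193, 0.2217], 0.51)]
top pencil_box [([0.4622, -0.5049, -0.0007], 0.91), ([0.4739, 0.495, 0.0013], 0.67)]
top ink_jar [([0.4686, 0.4942, 0.0027], 0.86), ([0.5843, -0.0232, 0.0402], 0.75)]
top flat_brush [([0.5904, 0.3859, -0.0007], 0.91)]
0.0187 {'t': 1.1, 'joint_positions': array([-8.09918790e+01,  7.09392926e+00,  9.45549134e+01,  6.98205718e-04,
        7.83513830e+01, -4.73478908e+00]), 'qd': array([-0.00584506,  0.03327354, -0.01191391,  0.02010552,  0.0028605 ,
       -0.03329546]), 'effort': array([ 1.12883761e-03, -4.23605454e+01, -3.65758538e+01, -1.54452064e-04,
        5.23006529e-04, -1.82805246e-05]), 'tcp_pos': array([ 0.15436793, -0.6313973 ,  0.23131738]), 'tcp_rot': array([-1.79999832e+02, -7.00117985e-04,  1.37427691e+01]), 'contact_force': array([ 0.0336185 , -0.88302073, -0.15621104]), 'ft_torque': array([-0.02809933, -0.01735835, -0.01449609]), 'finger_force': 0.0, 'grip_width': 0.08549899136509101}
```

View pics/side0.png

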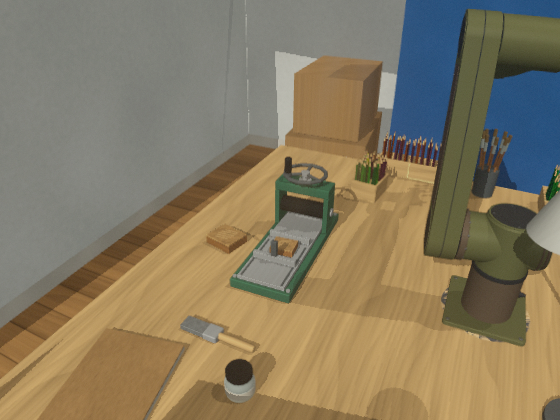

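View pics/top0.png

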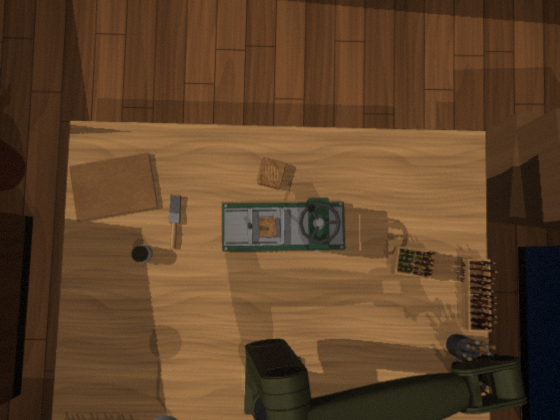

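The views show the press (top view about (283,226), wheel at (320,223), knob about (312,208), jaw post about (250,226)). I'll zoom in for yaw and accuracy.

```bash
cat >> h.py <<'E'
def cam(d):
    K=np.array([[d["fx"],0,d["cx"]],[0,d["fy"],d["cy"]],[0,0,1]]); D=np.array([d["k1"],0,0,0,0.])
    return K,D,np.array(d["rvec"],float),np.array(d["tvec"],float)
def toplane(d,uv,z):
    K,D,r,t=cam(d); R=cv2.Rodrigues(r)[0]; C=-R.T@t
    p=cv2.undistortPoints(np.array(uv,float).reshape(-1,1,2),K,D).reshape(-1,2)
    v=np.c_[p,np.ones(len(p))]@R
    return C+v*((z-C[2])/v[:,2])[:,None]
def proj(d,P):
    K,D,r,t=cam(d); return cv2.projectPoints(np.array(P,float),r,t,K,D)[0].reshape(-1,2)
E
python3 - <<'E'
from h import *
for c,(x0,y0,x1,y1) in (("top",(215,150,355,255)),("side",(200,150,350,300))):
    d=ctrl.capture(c); im=d["color"]
    k=5 if c=="top" else 4
    cv2.imwrite(f"pics/{c}1.png",cv2.resize(im[y0:y1,x0:x1],None,fx=k,fy=k,interpolation=cv2.INTER_CUBIC))
    for n in ("press","wheel","jaw","fence","knob","block"):
        for r in ctrl.outline_of(c,n)[:2]:
            m=r["region"]; ys,xs=np.nonzero(m)
            print(c,n,round(r["score"],2),m.sum(),xs.min(),xs.max(),ys.min(),ys.max(),cv2.minAreaRect(np.c_[xs,ys].astype(np.float32)))
E
```

```text
top press 0.95 5722 221 344 198 252 ((282.41400146484375, 224.97982788085938), (53.080299377441406, 123.27312469482422), 89.18154907226562)
top wheel 0.69 561 299 339 203 243 ((319.5, 223.0), (38.890872955322266, 40.305084228515625), 45.0)
top jaw 0.48 138 248 251 209 244 ((249.5, 226.5), (35.0, 3.0), 90.0)
top fence 0.57 366 299 339 205 241 ((319.0, 223.0), (36.0, 40.0), 90.0)
top knob 0.44 29 309 314 205 211 ((311.25, 208.25), (4.949747085571289, 5.656853675842285), 45.0)
top block 0.9 627 258 285 159 189 ((271.1470642089844, 173.4117889404297), (23.28342056274414, 27.406524658203125), 14.03624439239502)
side press 0.61 7733 230 338 157 302 ((291.3249206542969, 232.59255981445312), (73.16410064697266, 146.77072143554688), 24.83517074584961)
side jaw 0.94 461 253 295 239 266 ((275.6762390136719, 250.9656219482422), (44.75006103515625, 21.625627517700195), 15.52410888671875)
side fence 0.54 218 271 309 230 243 ((289.9336242675781, 236.28448486328125), (39.732723236083984, 6.687043190002441), 13.13402271270752)
side knob 0.68 98 285 291 156 171 ((288.0, 163.5), (15.0, 6.0), 90.0)
side knob 0.42 1354 350 387 152 202 ((370.80096435546875, 176.67674255371094), (34.988624572753906, 47.573238372802734), 16.389541625976562)
side block 0.71 333 275 297 236 256 ((285.2811279296875, 246.33395385742188), (23.281784057617188, 17.63027000427246), 10.619654655456543)
side block 0.61 814 205 246 223 252 ((225.8980255126953, 237.7167205810547), (39.1733283996582, 25.76072120666504), 25.20112419128418)
```

View pics/top1.png

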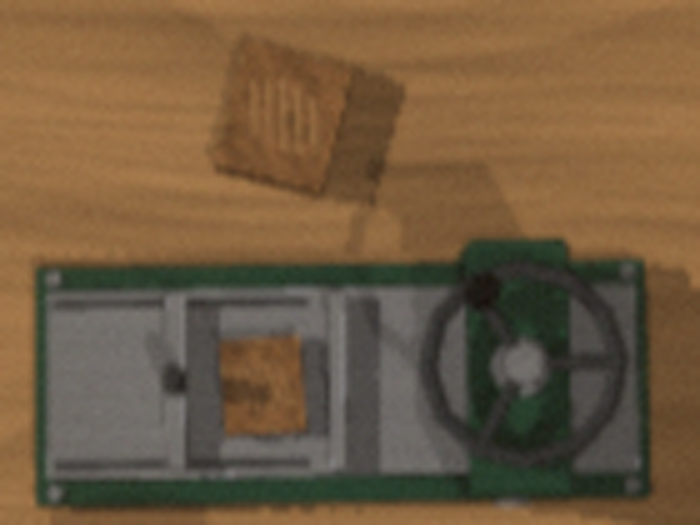

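View pics/side1.png

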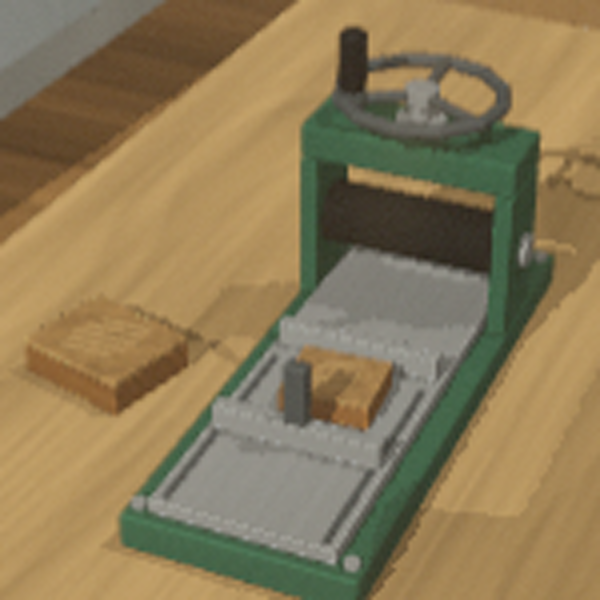

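Zoomed top view: base corners near crop (38,267),(645,260),(38,507),(650,500); knob top (484,291), hub (518,366), post (174,380), jaw bar x≈165–187, fence x≈330–348. The block in the gauge is about 85 x 98 crop px, i.e. about 60 x 70 mm, so it is the right one.

```bash
python3 - <<'E'
from h import *
d=ctrl.capture("top")
def P(l,z): return toplane(d,[((x+.5)/5-.5+215,(y+.5)/5-.5+150) for x,y in l],z)
B=P([(54,278),(627,270),(55,493),(633,485)],0.042); print("bolts",B.round(4).tolist())
for a,b in((0,1),(2,3)): v=B[a]-B[b]; print(np.degrees(np.arctan2(-v[0],v[1])))
print("bolt centre",B.mean(0))
print("post",P([(174,380)],.113),"hub",P([(518,366)],.22),"knobtop",P([(484,291)],.27))
print("jaw bar",P([(165,380),(187,380)],.062),"fence",P([(330,380),(348,380)],.062))
print("block c",P([(262,385)],.064))
s=ctrl.capture("side")
def S(l,z): return toplane(s,[((x+.5)/4-.5+200,(y+.5)/4-.5+150) for x,y in l],z)
print("side knobtop",S([(354,34)],.27),"post",S([(298,365)],.113),"hub",S([(423,84)],.22))
B=S([(140,503),(351,563)],.042);print(B)
E
```

```text
bolts [[0.6561, 0.1917, 0.042], [0.6719, -0.2354, 0.042], [0.4965, 0.186, 0.042], [0.5118, -0.2417, 0.042]]
2.1158654529527032
2.03888270022307
bolt centre [ 0.58408245 -0.02482934  0.042     ]
post [[0.57805504 0.09658236 0.113     ]] hub [[ 0.58659094 -0.14028023  0.22      ]] knobtop [[ 0.63199702 -0.11310588  0.27      ]]
jaw bar [[0.58079879 0.10596936 0.062     ]
 [0.58115765 0.08982829 0.062     ]] fence [[ 0.58349904 -0.01520941  0.062     ]
 [ 0.58379479 -0.02844377  0.062     ]]
block c [[0.57859472 0.03463463 0.064     ]]
side knobtop [[ 0.63141588 -0.10709492  0.27      ]] post [[0.57854406 0.09971456 0.113     ]] hub [[ 0.58957318 -0.14678349  0.22      ]]
[[0.64851751 0.20419919 0.042     ]
 [0.49271553 0.19780536 0.042     ]]
```

Call:
apply_moves(
  series=[
    [0.14,0.24,0.3,0,0,-0.02,1],
    [0.28,0.48,0.5,0,0,-0.04,1],
    [0.42,0.72,0.667,0,0,-0.065,1],
    [0.567,0.967,0.667,0,0,-0.065,1],
  ],
  force=40,
)

```text
t: 2.4
tcp_pos: [0.2403, -0.4862, 0.3349]
tcp_rot: [179.7, -0.1, 2.0]
contact_force: [-0.6, -0.1, -0.1]
grip_width: 0.0857
finger_force: 0.0
```

Call:
apply_moves(
  series=[
    [0.19,0.33,0,0,0,0,1],
    [0.38,0.66,0,0,0,0,1],
    [0.567,0.98,0,0,0,0,1],
  ],
)

```text
t: 2.78
tcp_pos: [0.325, -0.3377, 0.3316]
tcp_rot: [180.0, -0.0, 2.0]
contact_force: [1.3, -0.3, 0.2]
grip_width: 0.0852
finger_force: 0.0
```

Call:
apply_moves(
  series=[
    [0.19,0.33,0,0,0,0,1],
    [0.38,0.66,0,0,0,0,1],
    [0.567,0.98,0,0,0,0,1],
  ],
)

```text
t: 3.15
tcp_pos: [0.4101, -0.1906, 0.3317]
tcp_rot: [180.0, -0.1, 2.0]
contact_force: [0.7, -0.9, -0.7]
grip_width: 0.0851
finger_force: 0.0
```

Call:
apply_moves(
  series=[
    [0.19,0.33,0,0,0,0,1],
    [0.38,0.66,0,0,0,0,1],
    [0.567,0.98,0,0,0,0,1],
    [0.567,0.98,0,0,0,0,1],
  ],
)

```text
t: 3.65
tcp_pos: [0.4954, -0.0424, 0.3312]
tcp_rot: [-180.0, 0.0, 2.4]
contact_force: [-0.0, 0.5, 0.0]
grip_width: 0.0855
finger_force: 0.0
```

Call:
apply_moves(
  series=[
    [0.19,0.31,0,0,0,0,1],
    [0.38,0.62,0,0,0,0,1],
    [0.56,0.933,0,0,0,0,1],
    [0.56,0.933,-0.3,0,0,0,1],
    [0.56,0.933,-0.65,0,0,0,1],
    [0.56,0.933,-1,0,0,0,1],
    [0.56,0.933,-1,0,0,0,1],
  ],
)

```text
t: 4.53
tcp_pos: [0.575, 0.0933, 0.176]
tcp_rot: [180.0, 0.6, 2.0]
contact_force: [0.0, 0.5, 0.4]
grip_width: 0.0853
finger_force: 0.0
```

```bash
python3 - <<'E'
from h import *
s=ctrl.capture("side"); cv2.imwrite("pics/side2.png",cv2.resize(s["color"][130:300,190:350],None,fx=3,fy=3))
for c in("side","top"):
    ctrl.capture(c)
    for n in ("jaw_post","jaw_face","knob","hub"):
        print(c,n,[(np.round(r["xyz"],4).tolist(),round(r["score"],2)) for r in ctrl.spot_point(c,n)[:2]])
E
```

```text
side jaw_post [([0.582, 0.0984, 0.1123], 0.96), ([0.5811, 0.0902, 0.0534], 0.35)]
side jaw_face [([0.5808, 0.0899, 0.0531], 0.92), ([0.4636, -0.5077, -0.0017], 0.33)]
side knob [([0.5881, -0.1432, 0.216], 0.49), ([0.6363, -0.1145, 0.2173], 0.48)]
side hub [([0.588, -0.146, 0.2174], 0.84)]
top jaw_post [([0.5809, 0.0979, 0.1114], 0.58)]
top jaw_face [([0.5783, 0.0917, 0.0499], 0.4)]
top knob [([0.6354, -0.1198, 0.2181], 0.48)]
top hub [([0.5877, -0.1453, 0.2193], 0.62)]
```

View pics/side2.png

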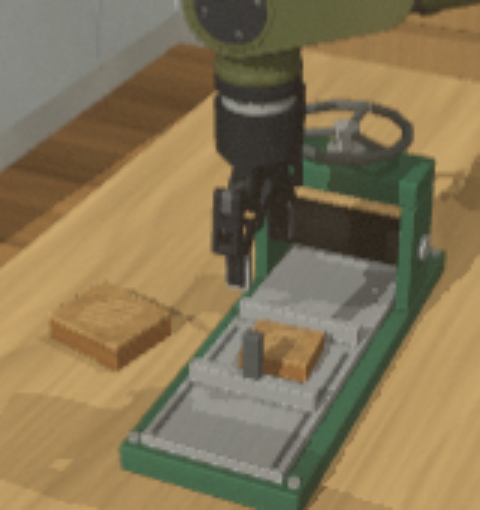

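The gripper hangs above the post (post at crop (253,352), gripper above/behind it); networks agree on post (0.581, 0.098). Descend and grip.

Call:
apply_moves(
  series=[
    [0.007,0,-0.35,0,0,0,1],
    [0.007,0,-0.67,0,0,0,1],
    [0.007,0,-0.67,0,0,0,1],
    [0.007,0,-0.67,0,0,0,0],
    [0.007,0,-0.67,0,0,0,0],
    [0.007,0,-0.67,0,0,0,0],
    [0.007,0,-0.67,0,0,0,0],
    [0.007,0,-0.67,0,0,0,0],
    [0.007,0,-0.67,0,0,0,0],
    [0.007,0,-0.67,0,0,0,0],
  ],
)

```text
t: 6.32
tcp_pos: [0.5803, 0.0948, 0.0822]
tcp_rot: [-180.0, -0.1, 2.0]
contact_force: [-1.8, 0.5, 6.9]
grip_width: 0.0136
finger_force: 41.8
```

Call:
apply_moves(
  series=[
    [0.002,-0.06,0,0,0,0,0],
    [0.004,-0.12,0,0,0,0,0],
    [0.006,-0.17,0,0,0,0,0],
    [0.008,-0.22,0,0,0,0,0],
    [0.008,-0.235,0,0,0,0,0],
  ],
)

```text
t: 6.95
tcp_pos: [0.5817, 0.0594, 0.0822]
tcp_rot: [-180.0, -0.1, 2.0]
contact_force: [-0.4, 2.2, 5.9]
grip_width: 0.0137
finger_force: 41.9
```

Call:
apply_moves(
  series=[
    [0.0005,-0.015,0,0,0,0,0],
    [0.001,-0.02,0,0,0,0,0],
    [0.001,-0.02,0,0,0,0,0],
  ],
)

```text
t: 7.32
tcp_pos: [0.5818, 0.0566, 0.0823]
tcp_rot: [-180.0, -0.1, 2.0]
contact_force: [-0.2, 0.7, 6.1]
grip_width: 0.013
finger_force: 41.9
```

Call:
apply_moves(
  series=[
    [0.0003,-0.01,0,0,0,0,0],
    [0.0005,-0.013,0,0,0,0,0],
    [0.0005,-0.013,0,0,0,0,0],
  ],
)

```text
t: 7.7
tcp_pos: [0.5818, 0.0548, 0.0822]
tcp_rot: [-180.0, -0.1, 2.0]
contact_force: [-0.2, 1.7, 5.5]
grip_width: 0.0133
finger_force: 41.9
```

Call:
apply_moves(
  series=[
    [0.0003,-0.007,0,0,0,0,0],
    [0.0003,-0.007,0,0,0,0,0],
  ],
)

```text
t: 7.95
tcp_pos: [0.5819, 0.0537, 0.0822]
tcp_rot: [-180.0, -0.1, 2.0]
contact_force: [-1.4, 1.1, 5.4]
grip_width: 0.0137
finger_force: 41.9
```

Call:
apply_moves(
  series=[
    [0.0003,-0.01,0,0,0,0,0],
    [0.0003,-0.01,0,0,0,0,0],
  ],
)

```text
t: 8.2
tcp_pos: [0.5819, 0.0522, 0.0822]
tcp_rot: [-180.0, -0.1, 2.0]
contact_force: [-1.8, 1.1, 4.8]
grip_width: 0.013
finger_force: 41.9
```

Call:
apply_moves(
  series=[
    [0.0003,-0.01,0,0,0,0,0],
    [0.0003,-0.01,0,0,0,0,0],
  ],
)

```text
t: 8.45
tcp_pos: [0.5819, 0.0516, 0.0822]
tcp_rot: [-179.9, -0.1, 2.0]
contact_force: [-2.2, 5.3, 6.1]
grip_width: 0.0136
finger_force: 41.9
```

Call:
apply_moves(
  series=[
    [0.0003,-0.007,0,0,0,0,0],
    [0.0003,-0.007,0,0,0,0,0],
    [0.0003,-0.007,0,0,0,0,0],
  ],
)

```text
t: 8.82
tcp_pos: [0.582, 0.0516, 0.0823]
tcp_rot: [-179.8, -0.1, 2.0]
contact_force: [-0.9, 8.9, 5.6]
grip_width: 0.0134
finger_force: 41.9
```

Call:
apply_moves(
  series=[
    [0.0003,-0.007,0,0,0,0,0],
    [0.0003,-0.007,0,0,0,0,0],
    [0.0003,-0.007,0,0,0,0,0],
  ],
)

```text
t: 9.2
tcp_pos: [0.5819, 0.0515, 0.0822]
tcp_rot: [-179.7, -0.1, 2.0]
contact_force: [-0.8, 12.6, 5.7]
grip_width: 0.0135
finger_force: 41.9
```

Call:
apply_moves(
  series=[
    [0.0003,-0.008,0,0,0,0,0],
    [0.0003,-0.008,0,0,0,0,0],
    [0.0003,-0.008,0,0,0,0,0],
  ],
)

```text
t: 9.57
tcp_pos: [0.5819, 0.0515, 0.0823]
tcp_rot: [-179.5, -0.1, 2.0]
contact_force: [-1.0, 17.2, 6.0]
grip_width: 0.0136
finger_force: 41.9
```

Call:
apply_moves(
  series=[
    [0,0,0,0,0,0,0.6],
    [0,0,0,0,0,0,0.6],
    [0,0,0,0,0,0,0.6],
    [0,0,0.2,0,0,0,0.6],
    [0,0,0.5,0,0,0,0.6],
    [0,0,0.8,0,0,0,1],
    [0,0,1,0,0,0,1],
  ],
)

```text
t: 10.45
tcp_pos: [0.582, 0.0466, 0.2335]
tcp_rot: [180.0, -0.2, 2.0]
contact_force: [1.0, 0.7, -0.8]
grip_width: 0.0843
finger_force: 0.0
```

```bash
python3 - <<'E'
from h import *
s=ctrl.capture("side"); cv2.imwrite("pics/side3.png",cv2.resize(s["color"][130:300,190:350],None,fx=4,fy=3.5,interpolation=cv2.INTER_CUBIC))
for c in("side","top"):
    ctrl.capture(c)
    for n in ("jaw_post","jaw_face","block","fence","knob","hub"):
        print(c,n,[(np.round(r["xyz"],4).tolist(),round(r["score"],2)) for r in ctrl.spot_point(c,n)[:2]])
E
```

```text
side jaw_post [([0.5839, 0.0529, 0.1145], 0.8)]
side jaw_face [([0.5817, 0.0451, 0.0533], 0.91)]
side block [([0.781, 0.0202, -0.0012], 0.65), ([0.5771, 0.0129, 0.0397], 0.5)]
side fence [([0.5841, -0.0148, 0.0425], 0.49)]
side knob []
side hub [([0.5917, -0.1453, 0.2176], 0.95)]
top jaw_post [([0.5822, 0.0518, 0.116], 0.43)]
top jaw_face []
top block [([0.7883, 0.0205, -0.0022], 0.84), ([0.5892, -0.1452, 0.2212], 0.73)]
top fence [([0.5841, -0.0207, 0.0416], 0.51), ([0.5817, 0.0498, 0.1145], 0.33)]
top knob [([0.6337, -0.1157, 0.2215], 0.62)]
top hub [([0.5908, -0.1479, 0.2214], 0.57), ([0.5899, 0.3818, 0.0003], 0.55)]
```

View pics/side3.png

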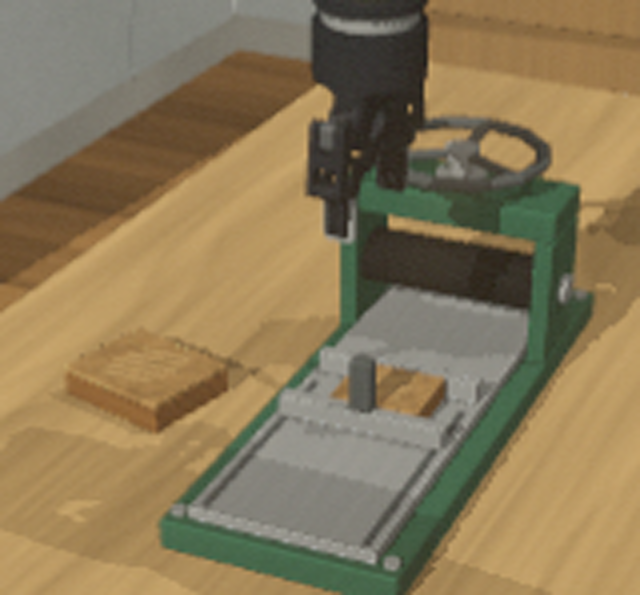

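Block nipped square between jaw and fence (crop (395,390)), post at (362,380) upright. Now over the knob.

Call:
apply_moves(
  series=[
    [0,0,0.3,0,0,0,1],
    [0.05,-0.15,0.6,0,0,0,1],
    [0.17,-0.5,0.6,0,0,0,1],
    [0.28,-0.8,0.6,0,0,0,1],
    [0.357,-0.958,0.6,0,0,0,1],
  ],
)

```text
t: 11.82
tcp_pos: [0.6353, -0.0986, 0.3208]
tcp_rot: [-180.0, 0.0, 1.9]
contact_force: [0.4, -0.2, 0.5]
grip_width: 0.0855
finger_force: 0.0
```

Call:
apply_moves(
  series=[
    [0,-0.133,0,0,0,0,1],
    [0,-0.133,0,0,0,0,1],
    [0,-0.133,-0.2,0,0,0,1],
    [0,-0.133,-0.4,0,0,0,1],
    [0,-0.133,-0.593,0,0,0,1],
    [0,-0.133,-0.593,0,0,0,1],
  ],
)

```text
t: 12.58
tcp_pos: [0.633, -0.1148, 0.2288]
tcp_rot: [-179.9, 0.3, 2.1]
contact_force: [0.6, 0.2, -0.1]
grip_width: 0.0851
finger_force: 0.0
```

Call:
apply_moves(
  series=[
    [0,0,0,0,0,0,0],
    [0,0,0,0,0,0,0],
    [0,0,0,0,0,0,0],
    [0,0,0,0,0,0,0],
    [0,0,0,0,0,0,0],
    [0,0,0,0,0,0,0],
    [0,0,0,0,0,0,0],
  ],
  force=50,
)

```text
t: 13.45
tcp_pos: [0.6354, -0.1165, 0.2333]
tcp_rot: [180.0, -0.1, 2.0]
contact_force: [0.6, 2.0, 5.5]
grip_width: 0.0205
finger_force: 49.4
```

```bash
cat >> h.py <<'E'
def tab(start,step,n,C=(0.5894,-0.146),r=0.055,off=(0,0)):
    a=np.radians(start+step*np.arange(n+1)); p=np.c_[np.cos(a),np.sin(a)]*r
    print(start+step*n,[[round(float(v),3) for v in q] for q in ((p[1:]-p[0]+off)/0.15)])
E
python3 -c "
from h import *
tab(32.7,-12,10); tab(-87.3,-12,7)
for k in range(28): tab(-171.3-12*k,-4,3)"
```

```text
-87.3 [[0.034, -0.068], [0.054, -0.143], [0.058, -0.219], [0.045, -0.295], [0.017, -0.366], [-0.025, -0.43], [-0.079, -0.484], [-0.144, -0.526], [-0.216, -0.553], [-0.291, -0.564]]
-171.3 [[-0.077, 0.004], [-0.15, 0.025], [-0.219, 0.06], [-0.278, 0.108], [-0.326, 0.168], [-0.36, 0.237], [-0.38, 0.311]]
-183.3 [[-0.003, 0.025], [-0.004, 0.051], [-0.004, 0.077]]
-195.3 [[0.002, 0.025], [0.006, 0.051], [0.012, 0.076]]
-207.3 [[0.008, 0.024], [0.017, 0.048], [0.028, 0.071]]
-219.3 [[0.013, 0.022], [0.027, 0.044], [0.042, 0.064]]
-231.3 [[0.017, 0.019], [0.035, 0.037], [0.054, 0.054]]
-243.3 [[0.021, 0.015], [0.042, 0.029], [0.065, 0.041]]
-255.3 [[0.023, 0.011], [0.047, 0.02], [0.072, 0.027]]
-267.3 [[0.025, 0.006], [0.05, 0.009], [0.076, 0.012]]
-279.3 [[0.026, 0.0], [0.051, -0.001], [0.077, -0.004]]
-291.3 [[0.025, -0.005], [0.05, -0.012], [0.074, -0.02]]
-303.3 [[0.024, -0.01], [0.046, -0.022], [0.068, -0.035]]
-315.3 [[0.021, -0.015], [0.041, -0.031], [0.059, -0.049]]
-327.3 [[0.017, -0.019], [0.033, -0.039], [0.048, -0.06]]
-339.3 [[0.013, -0.022], [0.025, -0.045], [0.034, -0.068]]
-351.3 [[0.008, -0.024], [0.015, -0.049], [0.019, -0.074]]
-363.3 [[0.003, -0.025], [0.004, -0.051], [0.004, -0.077]]
-375.3 [[-0.002, -0.025], [-0.006, -0.051], [-0.012, -0.076]]
-387.3 [[-0.008, -0.024], [-0.017, -0.048], [-0.028, -0.071]]
-399.3 [[-0.013, -0.022], [-0.027, -0.044], [-0.042, -0.064]]
-411.3 [[-0.017, -0.019], [-0.035, -0.037], [-0.054, -0.054]]
-423.3 [[-0.021, -0.015], [-0.042, -0.029], [-0.065, -0.041]]
-435.3 [[-0.023, -0.011], [-0.047, -0.02], [-0.072, -0.027]]
-447.3 [[-0.025, -0.006], [-0.05, -0.009], [-0.076, -0.012]]
-459.3 [[-0.026, -0.0], [-0.051, 0.001], [-0.077, 0.004]]
-471.3 [[-0.025, 0.005], [-0.05, 0.012], [-0.074, 0.02]]
-483.3 [[-0.024, 0.01], [-0.046, 0.022], [-0.068, 0.035]]
-495.3 [[-0.021, 0.015], [-0.041, 0.031], [-0.059, 0.049]]
-507.3 [[-0.017, 0.019], [-0.033, 0.039], [-0.048, 0.06]]
```

Call:
apply_moves(
  series=[
    [0.034,-0.068,0,0,0,0,0],
    [0.054,-0.143,0,0,0,0,0],
    [0.058,-0.219,0,0,0,0,0],
    [0.045,-0.295,0,0,0,0,0],
    [0.017,-0.366,0,0,0,0,0],
    [-0.025,-0.43,0,0,0,0,0],
    [-0.079,-0.484,0,0,0,0,0],
    [-0.144,-0.526,0,0,0,0,0],
    [-0.216,-0.553,0,0,0,0,0],
    [-0.291,-0.564,0,0,0,0,0],
  ],
)

```text
t: 14.7
tcp_pos: [0.5919, -0.2003, 0.2332]
tcp_rot: [-179.9, -0.2, 2.0]
contact_force: [2.1, 5.4, 6.2]
grip_width: 0.0202
finger_force: 49.6
```

Call:
apply_moves(
  series=[
    [-0.077,0.004,0,0,0,0,0],
    [-0.15,0.025,0,0,0,0,0],
    [-0.219,0.06,0,0,0,0,0],
    [-0.278,0.108,0,0,0,0,0],
    [-0.326,0.168,0,0,0,0,0],
    [-0.36,0.237,0,0,0,0,0],
    [-0.38,0.311,0,0,0,0,0],
  ],
)

```text
t: 15.58
tcp_pos: [0.5344, -0.1554, 0.2333]
tcp_rot: [179.8, -0.1, 2.0]
contact_force: [2.3, -2.5, 4.9]
grip_width: 0.0206
finger_force: 49.5
```

```bash
python3 - <<'E'
from h import *
for c in("side","top"):
    d=ctrl.capture(c)
    for n in ("knob","hub"):
        print(c,n,[(np.round(r["xyz"],4).tolist(),round(r["score"],2)) for r in ctrl.spot_point(c,n)[:2]])
s=ctrl.get_state(); print(s["tcp_pos"],s["contact_force"])
d=ctrl.capture("side"); cv2.imwrite("pics/side4.png",cv2.resize(d["color"][130:250,230:380],None,fx=4,fy=4))
E
```

```text
side knob [([0.5347, -0.1567, 0.2194], 0.57)]
side hub [([0.5884, -0.1439, 0.2191], 0.74)]
top knob [([0.5825, -0.0257, 0.0012], 0.2)]
top hub [([0.5887, -0.1454, 0.2193], 0.93), ([0.5817, -0.0191, 0.0377], 0.27)]
[ 0.53430947 -0.15454059  0.23318335] [0.5265471  1.10206168 6.96170276]
```

View pics/side4.png

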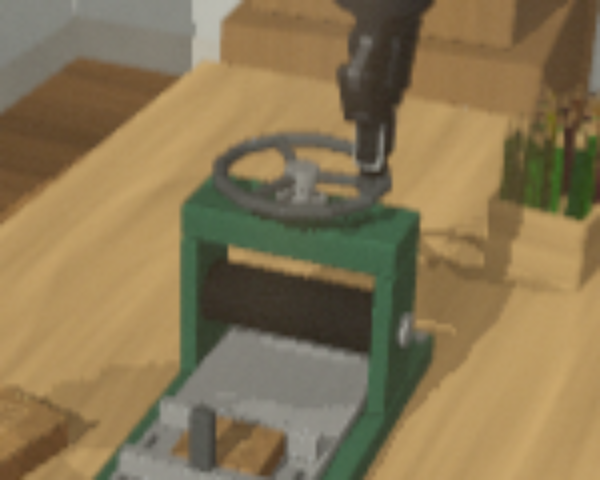

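The knob (crop (372,168)) is in the fingers and came round to the near side; the wheel turned about 204°. Now probing in small steps for the stop.

Call:
apply_moves(
  series=[
    [-0.003,0.025,0,0,0,0,0],
    [-0.004,0.051,0,0,0,0,0],
    [-0.004,0.077,0,0,0,0,0],
  ],
)

```text
t: 16.3
tcp_pos: [0.5336, -0.1441, 0.2332]
tcp_rot: [179.8, -0.0, 2.0]
contact_force: [-0.5, -2.1, 7.4]
grip_width: 0.0207
finger_force: 49.7
```

Call:
apply_moves(
  series=[
    [0.002,0.025,0,0,0,0,0],
    [0.006,0.051,0,0,0,0,0],
    [0.012,0.076,0,0,0,0,0],
  ],
)

```text
t: 16.68
tcp_pos: [0.5351, -0.1326, 0.2332]
tcp_rot: [179.8, 0.0, 2.0]
contact_force: [-2.4, -1.3, 7.9]
grip_width: 0.0205
finger_force: 49.7
```

Call:
apply_moves(
  series=[
    [0.008,0.024,0,0,0,0,0],
    [0.017,0.048,0,0,0,0,0],
    [0.028,0.071,0,0,0,0,0],
  ],
)

```text
t: 17.05
tcp_pos: [0.5389, -0.1216, 0.2332]
tcp_rot: [179.9, 0.1, 2.0]
contact_force: [-4.3, -0.1, 9.2]
grip_width: 0.0208
finger_force: 49.8
```

Call:
apply_moves(
  series=[
    [0.013,0.022,0,0,0,0,0],
    [0.027,0.044,0,0,0,0,0],
    [0.042,0.064,0,0,0,0,0],
  ],
)

```text
t: 17.42
tcp_pos: [0.5451, -0.1116, 0.2332]
tcp_rot: [179.9, 0.1, 2.0]
contact_force: [-4.1, 1.8, 8.7]
grip_width: 0.0205
finger_force: 49.9
```

Call:
apply_moves(
  series=[
    [0.017,0.019,0,0,0,0,0],
    [0.035,0.037,0,0,0,0,0],
    [0.054,0.054,0,0,0,0,0],
  ],
)

```text
t: 17.8
tcp_pos: [0.5533, -0.1032, 0.2332]
tcp_rot: [180.0, 0.1, 2.0]
contact_force: [-4.9, 1.4, 9.0]
grip_width: 0.0205
finger_force: 49.9
```

Call:
apply_moves(
  series=[
    [0.021,0.015,0,0,0,0,0],
    [0.042,0.029,0,0,0,0,0],
    [0.065,0.041,0,0,0,0,0],
  ],
)

```text
t: 18.18
tcp_pos: [0.5631, -0.0966, 0.2332]
tcp_rot: [-180.0, 0.1, 2.0]
contact_force: [-2.7, 3.5, 9.3]
grip_width: 0.0204
finger_force: 49.9
```

Call:
apply_moves(
  series=[
    [0.023,0.011,0,0,0,0,0],
    [0.047,0.02,0,0,0,0,0],
    [0.072,0.027,0,0,0,0,0],
  ],
)

```text
t: 18.55
tcp_pos: [0.5741, -0.0923, 0.2332]
tcp_rot: [-179.9, 0.0, 2.1]
contact_force: [-3.2, 3.9, 8.2]
grip_width: 0.0206
finger_force: 49.9
```

Call:
apply_moves(
  series=[
    [0.025,0.006,0,0,0,0,0],
    [0.05,0.009,0,0,0,0,0],
    [0.076,0.012,0,0,0,0,0],
  ],
)

```text
t: 18.92
tcp_pos: [0.5858, -0.0904, 0.2332]
tcp_rot: [-179.9, 0.0, 2.1]
contact_force: [-2.4, 4.5, 9.3]
grip_width: 0.0206
finger_force: 49.8
```

Call:
apply_moves(
  series=[
    [0.026,0,0,0,0,0,0],
    [0.051,-0.001,0,0,0,0,0],
    [0.077,-0.004,0,0,0,0,0],
  ],
)

```text
t: 19.3
tcp_pos: [0.5975, -0.0911, 0.2332]
tcp_rot: [-179.9, -0.0, 2.1]
contact_force: [-0.5, 3.8, 7.5]
grip_width: 0.0206
finger_force: 49.8
```

Call:
apply_moves(
  series=[
    [0.025,-0.005,0,0,0,0,0],
    [0.05,-0.012,0,0,0,0,0],
    [0.074,-0.02,0,0,0,0,0],
  ],
)

```text
t: 19.68
tcp_pos: [0.6088, -0.0942, 0.2332]
tcp_rot: [-180.0, -0.1, 2.1]
contact_force: [-0.9, 3.8, 7.2]
grip_width: 0.021
finger_force: 49.7
```

Call:
apply_moves(
  series=[
    [0.024,-0.01,0,0,0,0,0],
    [0.046,-0.022,0,0,0,0,0],
    [0.068,-0.035,0,0,0,0,0],
  ],
)

```text
t: 20.05
tcp_pos: [0.6191, -0.0996, 0.2332]
tcp_rot: [-180.0, -0.1, 2.1]
contact_force: [-0.3, 3.2, 6.3]
grip_width: 0.0201
finger_force: 49.7
```

Call:
apply_moves(
  series=[
    [0.021,-0.015,0,0,0,0,0],
    [0.041,-0.031,0,0,0,0,0],
    [0.059,-0.049,0,0,0,0,0],
  ],
)

```text
t: 20.42
tcp_pos: [0.628, -0.1071, 0.2332]
tcp_rot: [-180.0, -0.1, 2.1]
contact_force: [-0.8, 2.5, 6.8]
grip_width: 0.0207
finger_force: 49.7
```

Call:
apply_moves(
  series=[
    [0.017,-0.019,0,0,0,0,0],
    [0.033,-0.039,0,0,0,0,0],
    [0.048,-0.06,0,0,0,0,0],
  ],
)

```text
t: 20.8
tcp_pos: [0.6352, -0.1162, 0.2332]
tcp_rot: [-180.0, -0.1, 2.1]
contact_force: [0.1, 2.7, 8.2]
grip_width: 0.0206
finger_force: 49.7
```

Call:
apply_moves(
  series=[
    [0.013,-0.022,0,0,0,0,0],
    [0.025,-0.045,0,0,0,0,0],
    [0.034,-0.068,0,0,0,0,0],
  ],
)

```text
t: 21.18
tcp_pos: [0.6402, -0.1266, 0.2332]
tcp_rot: [180.0, -0.1, 2.0]
contact_force: [0.4, 1.9, 6.9]
grip_width: 0.0205
finger_force: 49.7
```

Call:
apply_moves(
  series=[
    [0.008,-0.024,0,0,0,0,0],
    [0.015,-0.049,0,0,0,0,0],
    [0.019,-0.074,0,0,0,0,0],
  ],
)

```text
t: 21.55
tcp_pos: [0.643, -0.1378, 0.2332]
tcp_rot: [180.0, -0.1, 2.0]
contact_force: [-0.1, 2.3, 7.2]
grip_width: 0.0209
finger_force: 49.7
```

Call:
apply_moves(
  series=[
    [0.003,-0.025,0,0,0,0,0],
    [0.004,-0.051,0,0,0,0,0],
    [0.004,-0.077,0,0,0,0,0],
  ],
)

```text
t: 21.92
tcp_pos: [0.6435, -0.1438, 0.2332]
tcp_rot: [-179.3, -0.0, 2.1]
contact_force: [-1.4, 24.0, 9.9]
grip_width: 0.0211
finger_force: 50.4
```

Stop reached (24 N). Relax to light contact to read the reference.

Call:
apply_moves(
  series=[
    [0,0.015,0,0,0,0,0],
    [0,0.03,0,0,0,0,0],
    [0,0.03,0,0,0,0,0],
    [0,0.03,0,0,0,0,0],
  ],
)

```text
t: 22.42
tcp_pos: [0.6435, -0.1434, 0.2333]
tcp_rot: [-179.9, -0.1, 2.1]
contact_force: [-0.2, 6.1, 7.3]
grip_width: 0.021
finger_force: 50.0
```

```bash
python3 - <<'E'
from h import *
for i in range(3):
    ctrl.capture("top"); s=ctrl.get_state(); print(s["tcp_pos"],s["contact_force"],s["tcp_rot"])
E
```

```text
[ 0.64352582 -0.14339152  0.23325759] [-0.58672218  5.34076785  6.91224257] [-1.79881361e+02 -5.39782747e-02  2.07485709e+00]
[ 0.64350443 -0.14338865  0.23320474] [-1.54075842  5.31424751  7.08269839] [-1.79881274e+02 -4.64017221e-02  2.07587222e+00]
[ 0.6435097  -0.1434022   0.23324716] [-0.24706567  6.02006677  7.77729308] [-1.79879908e+02 -5.22556008e-02  2.07331718e+00]
```

```bash
python3 -c "
from h import *
c=(.5885,-.1455)
tab(2.2,12,10,c,off=(0,.0014)); 
for k in range(3): tab(2.2+120*k,12,10,c)"
```

```text
122.2 [[-0.011, 0.085], [-0.037, 0.157], [-0.078, 0.222], [-0.132, 0.277], [-0.195, 0.32], [-0.267, 0.348], [-0.342, 0.361], [-0.419, 0.358], [-0.493, 0.339], [-0.562, 0.306]]
122.2 [[-0.011, 0.076], [-0.037, 0.148], [-0.078, 0.213], [-0.132, 0.268], [-0.195, 0.31], [-0.267, 0.339], [-0.342, 0.352], [-0.419, 0.349], [-0.493, 0.33], [-0.562, 0.296]]
242.2 [[-0.06, -0.047], [-0.109, -0.106], [-0.145, -0.174], [-0.166, -0.248], [-0.171, -0.324], [-0.16, -0.4], [-0.134, -0.472], [-0.093, -0.537], [-0.039, -0.592], [0.024, -0.635]]
362.2 [[0.071, -0.028], [0.147, -0.042], [0.223, -0.039], [0.298, -0.02], [0.366, 0.014], [0.427, 0.061], [0.476, 0.12], [0.511, 0.188], [0.532, 0.262], [0.537, 0.338]]
```

Call:
apply_moves(
  series=[
    [-0.011,0.085,0,0,0,0,0],
    [-0.037,0.157,0,0,0,0,0],
    [-0.078,0.222,0,0,0,0,0],
    [-0.132,0.277,0,0,0,0,0],
    [-0.195,0.32,0,0,0,0,0],
    [-0.267,0.348,0,0,0,0,0],
    [-0.342,0.361,0,0,0,0,0],
    [-0.419,0.358,0,0,0,0,0],
    [-0.493,0.339,0,0,0,0,0],
    [-0.562,0.306,0,0,0,0,0],
  ],
)

```text
t: 23.82
tcp_pos: [0.5593, -0.0987, 0.2332]
tcp_rot: [180.0, -0.1, 2.1]
contact_force: [1.7, 1.1, 6.5]
grip_width: 0.0205
finger_force: 50.1
```

Call:
apply_moves(
  series=[
    [-0.06,-0.047,0,0,0,0,0],
    [-0.109,-0.106,0,0,0,0,0],
    [-0.145,-0.174,0,0,0,0,0],
    [-0.166,-0.248,0,0,0,0,0],
    [-0.171,-0.324,0,0,0,0,0],
    [-0.16,-0.4,0,0,0,0,0],
    [-0.134,-0.472,0,0,0,0,0],
    [-0.093,-0.537,0,0,0,0,0],
    [-0.039,-0.592,0,0,0,0,0],
    [0.024,-0.635,0,0,0,0,0],
  ],
)

```text
t: 25.08
tcp_pos: [0.563, -0.1941, 0.2332]
tcp_rot: [-180.0, -0.0, 2.0]
contact_force: [-0.7, 5.6, 7.5]
grip_width: 0.0207
finger_force: 50.3
```

Call:
apply_moves(
  series=[
    [0.071,-0.028,0,0,0,0,0],
    [0.147,-0.042,0,0,0,0,0],
    [0.223,-0.039,0,0,0,0,0],
    [0.298,-0.02,0,0,0,0,0],
    [0.366,0.014,0,0,0,0,0],
    [0.427,0.061,0,0,0,0,0],
    [0.476,0.12,0,0,0,0,0],
    [0.511,0.188,0,0,0,0,0],
    [0.532,0.262,0,0,0,0,0],
    [0.537,0.338,0,0,0,0,0],
  ],
)

```text
t: 26.32
tcp_pos: [0.6436, -0.1445, 0.2332]
tcp_rot: [179.8, -0.1, 2.0]
contact_force: [-0.8, -1.6, 6.2]
grip_width: 0.0203
finger_force: 50.1
```

One turn done; the second.

Call:
apply_moves(
  series=[
    [-0.011,0.076,0,0,0,0,0],
    [-0.037,0.148,0,0,0,0,0],
    [-0.078,0.213,0,0,0,0,0],
    [-0.132,0.268,0,0,0,0,0],
    [-0.195,0.31,0,0,0,0,0],
    [-0.267,0.339,0,0,0,0,0],
    [-0.342,0.352,0,0,0,0,0],
    [-0.419,0.349,0,0,0,0,0],
    [-0.493,0.33,0,0,0,0,0],
    [-0.562,0.296,0,0,0,0,0],
  ],
)

```text
t: 27.58
tcp_pos: [0.5591, -0.0988, 0.2332]
tcp_rot: [180.0, -0.1, 2.1]
contact_force: [2.3, 0.3, 6.0]
grip_width: 0.0209
finger_force: 50.1
```

Call:
apply_moves(
  series=[
    [-0.06,-0.047,0,0,0,0,0],
    [-0.109,-0.106,0,0,0,0,0],
    [-0.145,-0.174,0,0,0,0,0],
    [-0.166,-0.248,0,0,0,0,0],
    [-0.171,-0.324,0,0,0,0,0],
    [-0.16,-0.4,0,0,0,0,0],
    [-0.134,-0.472,0,0,0,0,0],
    [-0.093,-0.537,0,0,0,0,0],
    [-0.039,-0.592,0,0,0,0,0],
    [0.024,-0.635,0,0,0,0,0],
  ],
)

```text
t: 28.82
tcp_pos: [0.5629, -0.1941, 0.2332]
tcp_rot: [-180.0, -0.1, 2.0]
contact_force: [-0.1, 5.5, 7.6]
grip_width: 0.0206
finger_force: 50.3
```

Call:
apply_moves(
  series=[
    [0.071,-0.028,0,0,0,0,0],
    [0.147,-0.042,0,0,0,0,0],
    [0.223,-0.039,0,0,0,0,0],
    [0.298,-0.02,0,0,0,0,0],
    [0.366,0.014,0,0,0,0,0],
    [0.427,0.061,0,0,0,0,0],
    [0.476,0.12,0,0,0,0,0],
    [0.511,0.188,0,0,0,0,0],
    [0.532,0.262,0,0,0,0,0],
    [0.537,0.338,0,0,0,0,0],
  ],
)

```text
t: 30.08
tcp_pos: [0.6436, -0.1447, 0.2333]
tcp_rot: [179.8, -0.1, 2.0]
contact_force: [0.7, -1.7, 5.6]
grip_width: 0.0202
finger_force: 50.1
```

Call:
apply_moves(
  series=[
    [0,0.001,0,0,0,0,0],
    [0,0.001,0,0,0,0,0],
    [0,0.001,0,0,0,0,0],
  ],
)

```text
t: 30.45
tcp_pos: [0.6435, -0.1434, 0.2333]
tcp_rot: [180.0, -0.1, 2.0]
contact_force: [0.5, 2.3, 6.8]
grip_width: 0.0207
finger_force: 50.1
```

```bash
python3 - <<'E'
from h import *
for c in("side","top"):
    d=ctrl.capture(c)
    for n in ("knob","jaw_post","jaw_face"):
        print(c,n,[(np.round(r["xyz"],4).tolist(),round(r["score"],2)) for r in ctrl.spot_point(c,n)[:2]])
s=ctrl.get_state(); print(s["tcp_pos"],s["contact_force"],s["t"])
d=ctrl.capture("side"); cv2.imwrite("pics/side5.png",cv2.resize(d["color"][130:280,220:370],None,fx=4,fy=4))
E
```

```text
side knob [([0.6458, -0.1429, 0.2211], 0.47)]
side jaw_post [([0.5811, 0.053, 0.1157], 0.91)]
side jaw_face [([0.5842, 0.0488, 0.0535], 0.55)]
top knob [([0.5788, 0.0447, 0.0493], 0.67)]
top jaw_post [([0.5848, -0.0246, 0.0013], 0.69), ([0.5831, 0.0519, 0.1146], 0.58)]
top jaw_face [([0.5779, 0.0459, 0.0519], 0.57)]
[ 0.64349374 -0.14337759  0.23326118] [0.35425052 2.09019816 7.03421743] 30.85
```

View pics/side5.png

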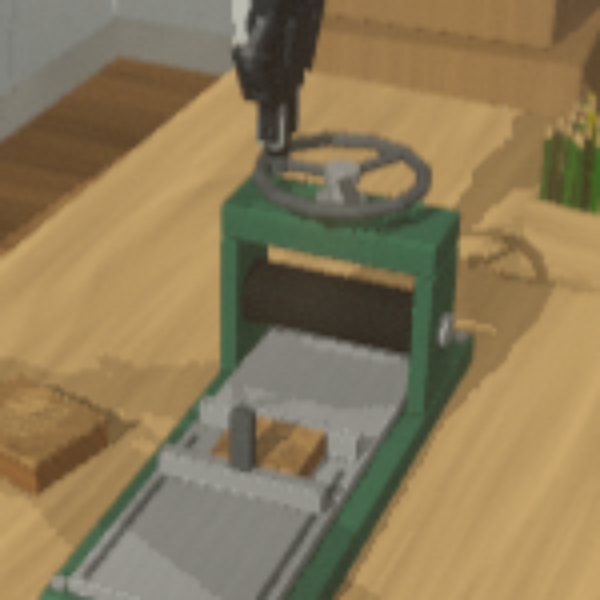

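The knob is still gripped at crop (275,145), the TCP is back at the stop reading after 720°, and the jaw and block are still nipped (crop (265,445)). Hand in.

```bash
python3 -c "
from h import *
print(ctrl.job_done())"
```

```text
the job is handed in; nothing more can be done
None
```

The job is handed in, though no verdict came back: the jaw nips the block on the fence (pushed to about 17 N), the wheel was wound to its stop and backed off two turns to within 0.1 mm of the stop reading, and the knob is still gripped, at about 31 of the 72 s.

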